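# Hang the joiner's mallet on the revolving tool stand

### The arm

A 6-joint arm with a two-finger parallel gripper is mounted at the origin on the work surface. World frame = base frame: x ahead of the robot, y to its left, z up, the work surface at z = 0. Lengths are in m, angles in rad, forces in N, time in s.
With the tool pointing down it reaches from about 0.25 to 0.725 m from the base axis. Payload 4 kg.
Tool frame: the origin (TCP) lies at the very end of the fingers, on their centre line; the grasp point (between the pads) lies 19 mm behind it; z points along the fingers, y is the line along which they close (so a half turn about z gives the same grasp; the last joint's range is limited). The gripper opens to 85 mm and grips with 20 to 120 N. Pads are 22 mm wide; open, the fingers measure 114 mm over their backs; the gripper's body (76 mm by 85 mm) begins 54 mm behind the grasp point. The pads swing forward as they close: fully open they stand 13 mm farther back than shut.
Start: joints at [-1.244, 0.241, 0.005, 1.335, 0, 1.571], TCP at [0.161, -0.474, 0.231] pointing down, gripper open.
Joint ranges: [-2.72, 2.72], [-1.05, 1.87], [-1.09, 1.28], [-1.99, 2.15], [-1.42, 1.44], [-3.14, 3.14]. Speed limits (rad/s): [2.79, 2.79, 3.14, 3.14, 3.14, 3.14].

### API

Orientations are given as a unit quaternion [x, y, z, w].
In Python, from workcell import bot, vision, workorder gives the robot as it stands.
- The arm moves only by the shell command python3 -m creep 'ROWS' [OPENING]. ROWS is JSON, a list of rows, each a list of 2 entries, a list of its own where there are three numbers: the shift along the tool's x, y, z in mm, then the turn, a rotation vector about the tool's x, y, z in rad. In form: [[[dx, dy, dz], [wx, wy, wz]], ...]. A call has 1 to 12 rows; each row shifts and turns the commanded pose from where the row before left it, along the tool's axes as they then stand; what a row does not reach is not made up. A row lasts 1/8 s, in which the tool goes at most 62.5 mm and 10.7 degrees, less where a joint would pass 70% of its speed; a pose out of reach is approached as far as the arm can. A call is refused whole if a number of a shift passes 62.5 or a number of a turn 0.188, either way. A call with a gripper value outside its range is refused whole. OPENING is the finger opening in mm, from 0 to 85.4, set as the call begins (- or left out, the last holds). The fingers move at their own pace and stop on an object; the grip force is fixed at half the most. Time passes only in rows, so rows that do not move let the fingers close. It gives the time, the measured TCP pose, the force, the opening and the grip force at its end, in the units of the state.
- bot.get_obs(): the state, without advancing time (a new reading comes with each control period).
- vision.camera(name): name is "scene" or "top"; returns a dict with "image" (400x640x3 uint8, blue, green, red), "z_map" (400x640 float32, m along the optical axis (not along the pixel's ray), 0 where there is no reading), "K" (3x3 intrinsics, pixels), "rvec" (rotation vector, rad) and "tvec" (3), from world to camera coordinates, as OpenCV has them. Camera axes: x right, y down, z forward; pixel columns grow to the right and rows downward; lengths in m; the calibration is good to about 2 mm. A picture is of the moment at which its call begins.
- workorder.job_done(): hands the job in; it is judged then, once.
Trained networks look in a picture, given as the dict that the camera call returned (one of the last four; its "shot" number tells which), for a name from the list of things; names that differ only in an ending like _2 or _b are one class to them, and where a whole thing is asked for, a point or a joint stands for the part that bears it (a point fixed in the world has none). Each returns a list of dicts, best first, with "score" (0 to 1); they miss things now and then, are a little off and sometimes report something else, mostly with a low value. They report only what shows in the picture. A call takes as long as a camera call. They do not tell look-alikes from the thing itself.
- vision.spot_in(picture, query): "position" ([column, row] in pixels, amid what is visible of it).
- vision.place_of(picture, query): "position" ([column, row] in pixels: a listed point, or the origin of a listed thing).
The state is a dict: "clock": time; "joint_pos": joint angles; "joint_vel": joint speeds; "tau": joint torques, N m; "eef_pos": TCP position; "tool_rot": TCP orientation; "ft_force": force on the tool from outside, world axes, zero at the start; "ft_torque": the same for the moment, N m; "grip_width": finger opening in m; "grasp_force": force on a finger pad.
Only numpy, scipy, OpenCV 4.12 (cv2) and the standard library are available. Lean on these libraries where they do the work, as an engineer would, in place of code of your own. Each camera call takes 0.05 s, during which the arm holds its last target. There are 200 camera calls.

### The job

Turn the revolving tool stand steadily until its one empty hook stands over the pointer on the foot, and only then take the wooden mallet and thread the hole of its handle over that hook. Still holding it, lower it gently until you feel the hook carry it (never shoving hard against the stand), slide it right back along the hook until the handle meets the wooden drum, and let go so that it hangs there straight and still. Leave the other things on the bench where they are.

Things in the scene. Friction and masses are not known exactly. Their poses are not given: they have to be found in the camera images.
- carousel: fixed foot of the revolving tool stand: grey round casting, 210 mm across, 14 mm thick at its edge. Origin: on the bench under the turning axis, z up; its -x axis is the front. A column on it carries a turning wooden drum 150 mm across, 44 mm high, with five wire hooks 72 degrees apart at its mid-height; four carry tools (the longest reaches 180 mm below its hook), one is empty
- pointer (a point): outer end of the flat steel pointer on the foot, at the front, 148 mm from the axis (foot frame -x), 10 mm high. Each hook: 8 mm round wire pointing straight out, level from the drum's face (75 mm from the axis) to 125 mm, then bent up 45 degrees to a round tip centred 134 mm from the axis; the tip's top is 13 mm above the wire's centre line
- collar (a point): clamp collar of the telescopic column, on the turning axis, 109 mm up; its lever sticks out 60 mm to the rear. The last user clamped the column somewhere: it stands out by e, 0 to 25 mm, NOT reported, constant; find it by touch or sight. Heights above the bench: hook wires' centre line 240 mm + e, drum's top 262 mm + e, crank knob's top 302 mm + e
- turret (a joint): drum angle, rad, anticlockwise from above: at q the empty hook points along the foot's -x axis turned by q; it is over the pointer at 0 (or +-6.283). A 0.2 N m brake holds it where left: 2 N sideways on a hook turns it. Crank knob: dark wood, 20 mm across, 40 mm tall, on the drum's top, 45 mm from the axis, on the side away from the empty hook; it spins on its pin: grip it and carry it round
- mallet: joiner's wooden mallet, 0.36 to 0.55 kg, standing on its head, handle up, 220 mm tall. Origin: centre of the head's underside, z up. Head 56 mm along x, 96 along y, 68 high. Handle 20 mm along x, 32 along y, up to 166 mm; then its widened end, 166 to 220 mm up, 20 mm along x, 44 mm along y, with flat sides to grip across y. Looks the same turned half round
- mallet_hole (a point): centre of the round hanging hole in the mallet's widened handle end: 28 mm in diameter, bored through the 20 mm thickness along the mallet's x axis, 193 mm above its underside (top of the hole at 207 mm). Pressed on a hook it gives only about 1 mm per 20 N, and then drags hard: slide it with part of its weight still in the hand
- glue: bystander: white glue bottle 58 mm in diameter, 170 mm tall, origin under its centre
- plane: bystander: bench plane, 50 x 180 mm, 90 mm tall, origin under its centre, long side along y
- chisel: bystander: long screwdriver with a wooden handle, 240 mm, lying along its x axis
- tape: bystander: yellow tape measure, 62 x 34 x 58 mm, origin under its centre
- jar: bystander: open glass jar 76 mm in diameter, 85 mm tall, origin under its centre
- offcut: bystander: wooden offcut 70 x 150 x 32 mm, origin under its centre
- wax: bystander: round metal tin 68 mm in diameter, 30 mm tall, origin under its centre
Things that resemble listed ones, but are neither listed nor needed, are in the scene too. What is shaped like the mallet but green or purple is not meant.

How it is judged:
By the outcome, as a careful person would: the job done as asked, in the order asked, and still so for the second after the job is handed in, with the robot touching nothing.
It also fails if it takes over 72 s, if anything falls off the work surface, if the arm or the gripper's body presses on something with over 40 N, if the wrist force passes 120 N, or if a joint passes its speed limit or range.

## Working session

There is one attempt and no reset: what is moved stays moved. The work goes in short steps, Python scripts to look and compute and a shell command to move; the robot and the scene stay as the last step left them, time stands still between calls to the robot, and variables do not carry over. Pictures are saved under pics/ and viewed, at most 10 in all, crops included, and the job is handed in when it is done.

```bash
ls; mkdir -p pics; cat > h.py <<'E'
import numpy as np,cv2
from workcell import bot,vision,workorder
from scipy.spatial.transform import Rotation as R
def w(p,u,v,z=None):
    "pixel-> world; uses depth"
    K=p["K"];Rm=cv2.Rodrigues(np.array(p["rvec"],float))[0];t=np.array(p["tvec"],float).ravel()
    u=np.asarray(u,float);v=np.asarray(v,float)
    ray=np.stack([(u-K[0,2])/K[0,0],(v-K[1,2])/K[1,1],np.ones_like(u)],-1)
    if z is None:
        d=p["z_map"][v.astype(int),u.astype(int)]
        return (ray*d[...,None]-t)@Rm
    c=-Rm.T@t; r=ray@Rm
    return c+r*((z-c[2])/r[...,2])[...,None]
def pix(p,X):
    return cv2.projectPoints(np.array(X,float).reshape(-1,1,3),np.array(p["rvec"],float),np.array(p["tvec"],float),np.array(p["K"],float),None)[0].reshape(-1,2)
def cloud(p):
    v,u=np.mgrid[0:400,0:640]; return w(p,u,v)
def st():
    o=bot.get_obs(); print(round(o["clock"],2),np.round(o["eef_pos"],4),np.round(R.from_quat(o["tool_rot"]).as_matrix(),3).tolist(),np.round(o["joint_pos"],3),np.round(o["ft_force"],1),o["grip_width"],o["grasp_force"])
E
python3 - <<'E'
from h import *
st()
for n in("scene","top"):
    p=vision.camera(n); cv2.imwrite(f"pics/{n}0.png",p["image"]); 
    print(n,pix(p,[[0,0,0],[.5,0,0]]).round())
    for q in("carousel","pointer","collar","turret","mallet","mallet_hole"):
        for d in vision.place_of(p,q)[:4] if q!="turret" else vision.spot_in(p,q)[:2]:
            print(q,round(d["score"],2),np.round(d["position"]), w(p,*[np.array(x) for x in d["position"]]).round(3))
E
```

```text
pics
0.0 [ 0.1603 -0.4729  0.2305] [[0.947, 0.321, -0.001], [0.321, -0.947, 0.002], [0.0, -0.002, -1.0]] [-1.244  0.241  0.004  1.335  0.     1.571] [ 0.8 -0.2  0.1] 0.08563843848723816 0.0
scene [[226. 149.]
 [316. 211.]]
carousel 0.84 [350. 232.] [ 0.71  -0.07   0.146]
pointer 0.55 [312. 218.] [ 0.506 -0.027 -0.007]
collar 0.66 [220. 311.] [ 0.526 -0.486 -0.002]
collar 0.55 [353. 210.] [0.662 0.007 0.138]
turret 0.76 [349. 191.] [ 0.669 -0.036  0.283]
mallet 0.83 [237. 234.] [ 0.392 -0.279  0.067]
mallet 0.82 [267. 255.] [ 0.518 -0.265  0.046]
mallet 0.62 [296. 270.] [ 0.638 -0.251  0.067]
mallet_hole 0.89 [293. 242.] [ 0.634 -0.245  0.22 ]
mallet_hole 0.65 [229. 203.] [ 0.383 -0.266  0.218]
mallet_hole 0.64 [256. 224.] [ 0.5   -0.266  0.211]
mallet_hole 0.23 [385. 185.] [0.635 0.246 0.025]
top [[314. 388.]
 [312. 222.]]
carousel 0.57 [305. 172.] [0.615 0.006 0.285]
pointer 0.75 [323. 217.] [ 0.515 -0.035  0.01 ]
collar 0.49 [212. 228.] [0.485 0.284 0.095]
turret 0.83 [302. 156.] [0.653 0.011 0.291]
turret 0.2 [402. 221.] [ 0.498 -0.264  0.08 ]
mallet 0.97 [384. 181.] [ 0.616 -0.218  0.063]
mallet 0.82 [398. 225.] [ 0.486 -0.251  0.085]
mallet 0.67 [398. 268.] [ 0.361 -0.25   0.067]
mallet_hole 0.74 [413. 272.] [ 0.368 -0.259  0.218]
mallet_hole 0.65 [412. 223.] [ 0.49  -0.261  0.218]
mallet_hole 0.64 [396. 174.] [ 0.617 -0.224  0.214]
```

```bash
python3 - <<'E'
import cv2
a=cv2.imread("pics/scene0.png")[130:330,180:480];b=cv2.imread("pics/top0.png")[90:310,200:460]
cv2.imwrite("pics/s.png",cv2.resize(a,None,fx=2.66,fy=2.66,interpolation=2));cv2.imwrite("pics/t.png",cv2.resize(b,None,fx=2.66,fy=2.66,interpolation=2))
E
```

```text
(no output)
```

View pics/s.png

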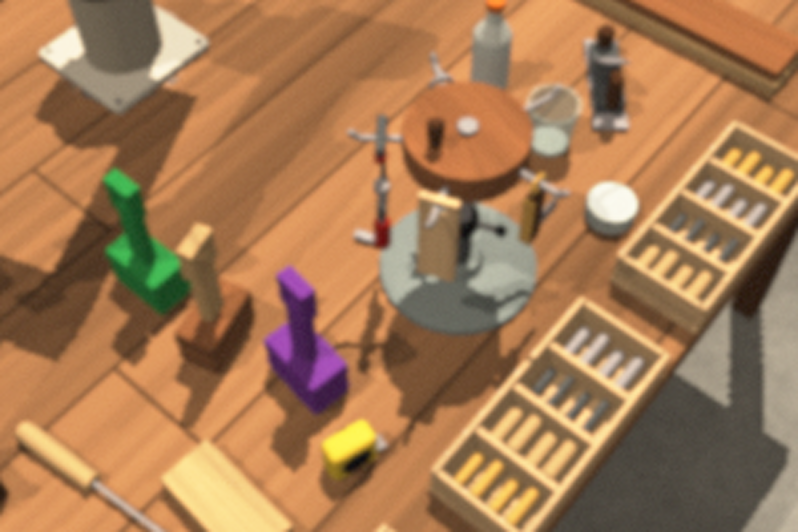

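View pics/t.png

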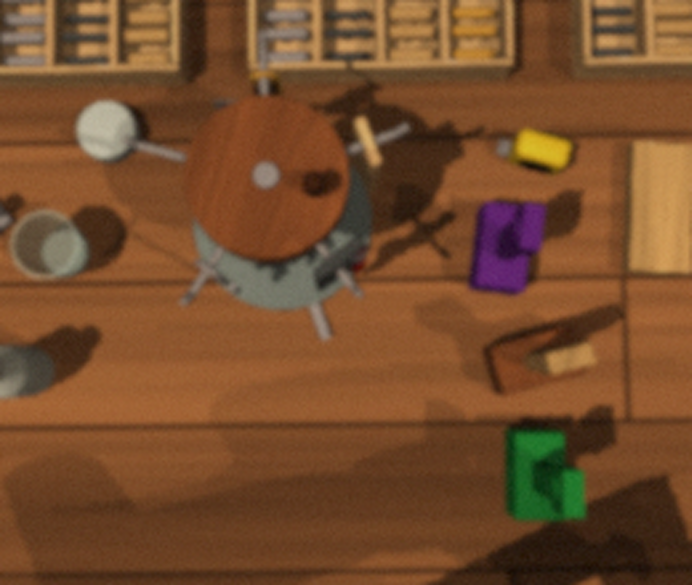

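The mallet candidates in the top image are green (413,272), purple (396,174) and brown wood (412,223). I choose brown, in the middle. The knob is right of the drum centre at top pixel (321,158), so the empty hook is the bare one pointing left at top (260,146). The pointer is at about (321,212).

```bash
cat > m.py <<'E'
from h import *
from scipy.optimize import least_squares
def measure(names=("top","scene")):
    for n in names:
        p=vision.camera(n);C=cloud(p);im=p["image"];ok=p["z_map"]>0
        print("==",n, -cv2.Rodrigues(np.array(p["rvec"],float))[0].T@np.array(p["tvec"]).ravel())
        near=ok&(np.hypot(C[...,0]-.655,C[...,1]-.01)<.11)
        s=near&(C[...,2]>.25)&(C[...,2]<.292); zt=np.median(C[s][:,2]); 
        s=near&(abs(C[...,2]-zt)<.006)
        # rim: circle from contour of mask, in plane zt
        m=s.astype(np.uint8); m=cv2.morphologyEx(m,cv2.MORPH_CLOSE,np.ones((5,5)))
        c=max(cv2.findContours(m,0,1)[0],key=len).reshape(-1,2)
        h=cv2.convexHull(c).reshape(-1,2)
        X=w(p,h[:,0],h[:,1],zt)
        f=least_squares(lambda a:np.hypot(X[:,0]-a[0],X[:,1]-a[1])-a[2],[.655,0,.075],loss='soft_l1',f_scale=.002)
        print("drumtop z",zt.round(4),"circle",f.x.round(4))
        k=near&(C[...,2]>zt+.03); print("knob",k.sum(),np.median(C[k],0).round(4),C[k].min(0).round(3),C[k].max(0).round(3), np.array(np.nonzero(k)).mean(1))
        bx=ok&(abs(C[...,0]-.5)<.06)&(abs(C[...,1]+.265)<.07)
        t=bx&(abs(C[...,2]-.22)<.008)
        if t.sum()>5:
            r=cv2.minAreaRect(C[t][:,:2].astype(np.float32)*1000);print("mallet top",t.sum(),C[t].mean(0).round(4),r)
        t=bx&(abs(C[...,2]-.068)<.006)
        if t.sum()>5: print("head",t.sum(),C[t].mean(0).round(4),cv2.minAreaRect(C[t][:,:2].astype(np.float32)*1000))
        for q in("pointer","carousel","mallet"):
            for d in vision.place_of(p,q)[:3]:
                print(q,round(d["score"],2),np.round(d["position"],1), w(p,*[np.array(x) for x in d["position"]],z=.010 if q=="pointer" else 0.).round(4))
if __name__=="__main__": measure()
E
python3 m.py
python3 - <<'E'
import cv2
b=cv2.imread("pics/top0.png")[195:250,365:430];cv2.imwrite("pics/c.png",cv2.resize(b,None,fx=6,fy=6,interpolation=2))
E
```

```text
== top [ 0.48301411 -0.04273595  1.17027822]
drumtop z 0.2839 circle [0.6536 0.0168 0.0743]
knob 61 [ 0.6404 -0.0267  0.323 ] [ 0.632 -0.036  0.316] [ 0.651 -0.018  0.327] [157.83606557 317.78688525]
mallet top 145 [ 0.4883 -0.2653  0.2194] ((488.4890441894531, -266.3518981933594), (20.078433990478516, 45.24261474609375), 14.76062297821045)
head 431 [ 0.4883 -0.2572  0.0673] ((488.1830139160156, -265.420654296875), (55.79273223876953, 95.61371612548828), 14.94856071472168)
pointer 0.6 [323.6 216.3] [ 0.5163 -0.0363  0.01  ]
carousel 0.56 [305.3 171.7] [0.6572 0.0196 0.    ]
mallet 0.84 [397.9 220.7] [ 0.5004 -0.2665  0.    ]
mallet 0.64 [398.4 268.3] [ 0.3544 -0.2642  0.    ]
mallet 0.56 [387.9 182.5] [ 0.6199 -0.2384  0.    ]
== scene [ 1.11957511 -0.65799724  1.22868945]
drumtop z 0.283 circle [0.6544 0.0146 0.0755]
knob 35 [ 0.643  -0.0297  0.3227] [ 0.633 -0.039  0.315] [ 0.65  -0.021  0.327] [176.82857143 343.        ]
mallet top 104 [ 0.4883 -0.267   0.2184] ((486.4858703613281, -265.7604675292969), (21.819612503051758, 47.58697509765625), 14.209944725036621)
head 311 [ 0.4944 -0.2718  0.0671] ((487.27044677734375, -266.33099365234375), (57.188072204589844, 97.88741302490234), 14.59154224395752)
pointer 0.6 [311.9 216.3] [ 0.51   -0.0331  0.01  ]
carousel 0.96 [349.1 227.9] [0.6408 0.0195 0.    ]
mallet 0.76 [294.4 268.2] [ 0.6014 -0.2254  0.    ]
mallet 0.75 [266.9 254.6] [ 0.4935 -0.2481  0.    ]
mallet 0.63 [238.9 235.2] [ 0.3608 -0.2566  0.    ]
```

View pics/c.png

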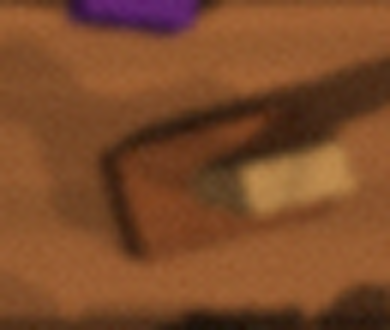

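Brown crop confirms the choice: the pale handle end is at about (410,221) top pixel, lying on a brown head. Refine the pointer direction and compute the first move.

```bash
cat >> h.py <<'E'
def go(*X):
    "tool-frame shift mm to world target"
    o=bot.get_obs();Rm=R.from_quat(o["tool_rot"]).as_matrix()
    for x in X: print("shift",(Rm.T@(np.array(x)-o["eef_pos"])*1000).round(1),"yaw_y",np.degrees(np.arctan2(Rm[1,1],Rm[0,1])).round(2))
E
python3 - <<'E'
from h import *
p=vision.camera("top");hsv=cv2.cvtColor(p["image"],cv2.COLOR_BGR2HSV).astype(float)
v,u=np.mgrid[0:400,0:640];P=w(p,u,v,.010)
A=np.array([.654,.0157]);r=np.hypot(P[...,0]-A[0],P[...,1]-A[1]);th=np.degrees(np.arctan2(P[...,1]-A[1],P[...,0]-A[0]))%360
for lo,hi in((.112,.124),(.124,.136),(.136,.147)):
    print(lo)
    for a in range(186,216,3):
        s=(r>lo)&(r<hi)&(abs(th-a)<1.5);print(a,s.sum(),hsv[s].mean(0).round(0),end=' | ')
    print()
s=(r>.112)&(r<.146)&(th>185)&(th<217); sat=hsv[...,1]; wt=np.clip(np.percentile(sat[s],60)-sat,0,None)*s
print("angle",(wt*th).sum()/wt.sum())
go([.6415,-.028,.37],[.6415,-.028,.293])
E
```

```text
0.112
186 8 [ 13. 172. 145.] | 189 8 [ 13. 170. 147.] | 192 8 [ 13. 170. 142.] | 195 9 [ 12. 112. 139.] | 198 6 [ 13.  54. 152.] | 201 8 [ 12.  66. 137.] | 204 7 [ 13. 152. 129.] | 207 8 [ 13. 173. 144.] | 210 8 [ 13. 174. 146.] | 213 7 [ 13. 175. 145.] | 
0.124
186 10 [ 12. 172. 141.] | 189 8 [ 12. 172. 140.] | 192 8 [ 12. 169. 141.] | 195 9 [ 12. 132. 138.] | 198 9 [ 13.  59. 151.] | 201 9 [ 13.  72. 130.] | 204 8 [ 12. 157. 123.] | 207 9 [ 12. 172. 146.] | 210 9 [ 13. 171. 149.] | 213 9 [ 13. 172. 147.] | 
0.136
186 8 [ 13. 171. 143.] | 189 9 [ 12. 171. 142.] | 192 9 [ 13. 170. 142.] | 195 8 [ 12. 149. 136.] | 198 9 [ 13.  69. 148.] | 201 8 [ 12.  87. 128.] | 204 8 [ 12. 163. 126.] | 207 10 [ 12. 171. 143.] | 210 8 [ 13. 172. 144.] | 213 9 [ 13. 171. 148.] | 
angle 198.85827873839168
shift [ 598.6 -267.6 -138.7] yaw_y -71.28
shift [ 598.6 -267.6  -61.7] yaw_y -71.28
```

```bash
python3 -m creep '[[[30,-10,-50],[0,0,0]],[[50,-20,-35],[0,0,0]],[[50,-22,-25],[0,0,0]],[[50,-22,-20],[0,0,0]],[[50,-22,-10],[0,0,0]],[[55,-25,0],[0,0,0]],[[55,-25,0],[0,0,0]],[[55,-25,0],[0,0,0]],[[55,-25,0],[0,0,0]],[[50,-22,0],[0,0,0]],[[45,-22,0],[0,0,0]],[[30,-15,0],[0,0,0]]]' 60; python3 -c "
from h import *
st();go([.6415,-.028,.37],[.6415,-.028,.295])"
```

```text
clock: 2.65
eef_pos: [0.6235, -0.0463, 0.3695]
tool_rot: [0.987, 0.164, -0.0, -0.0]
ft_force: [0.6, -0.7, 0.3]
grip_width: 0.0602
grasp_force: 0.0
2.65 [ 0.6235 -0.0463  0.3695] [[0.946, 0.323, -0.001], [0.323, -0.946, 0.0], [-0.001, -0.0, -1.0]] [-0.074  0.53   0.789  1.831  0.     2.739] [ 0.6 -0.7  0.3] 0.060182079796102364 0.0
shift [ 23.  -11.5  -0.5] yaw_y -71.17
shift [ 23.  -11.5  74.5] yaw_y -71.17
```

```bash
python3 -m creep '[[[15,-7,0],[0,0,0]],[[8,-4.5,10],[0,0,0]],[[0,0,30],[0,0,0]],[[0,0,25],[0,0,0]],[[0,0,9],[0,0,0]],[[0,0,0],[0,0,0]]]' 45; python3 -m creep '[[[0,0,0],[0,0,0]],[[0,0,0],[0,0,0]],[[0,0,0],[0,0,0]],[[0,0,0],[0,0,0]]]' 10; python3 -c "
from h import *
st()"
```

```text
clock: 3.4
eef_pos: [0.6396, -0.0305, 0.296]
tool_rot: [0.987, 0.162, -0.001, -0.0]
ft_force: [0.4, 0.9, 0.5]
grip_width: 0.0449
grasp_force: 0.0
clock: 3.9
eef_pos: [0.6405, -0.0277, 0.2984]
tool_rot: [0.987, 0.164, 0.002, -0.002]
ft_force: [-1.2, 5.0, 3.0]
grip_width: 0.0178
grasp_force: 58.9
3.9 [ 0.6405 -0.0277  0.2984] [[0.946, 0.323, 0.003], [0.323, -0.946, 0.004], [0.004, -0.003, -1.0]] [-0.045  0.532  0.608  1.644  0.004  2.768] [-1.2  5.   3. ] 0.017832363168325236 58.926171048078686
```

```bash
python3 - <<'E'
from h import *
Rm=R.from_quat(bot.get_obs()["tool_rot"]).as_matrix()[:2,:2]
s=[1,2]+[3]*39+[2,2,1,1]
a=np.radians(-107.3+np.r_[0,np.cumsum(s)]);P=45*np.c_[np.cos(a),np.sin(a)]
D=np.round(np.diff(P,axis=0)@Rm,1)
for i in range(0,len(D),12): print("["+",".join(f"[[{x:g},{y:g},0],[0,0,0]]" for x,y in D[i:i+12])+"]")
E
```

```text
[[[0.6,0.5,0],[0,0,0]],[[1.3,0.9,0],[0,0,0]],[[2,1.2,0],[0,0,0]],[[2.1,1.1,0],[0,0,0]],[[2.1,1,0],[0,0,0]],[[2.2,0.9,0],[0,0,0]],[[2.2,0.8,0],[0,0,0]],[[2.3,0.7,0],[0,0,0]],[[2.3,0.6,0],[0,0,0]],[[2.3,0.4,0],[0,0,0]],[[2.3,0.3,0],[0,0,0]],[[2.3,0.2,0],[0,0,0]]]
[[[2.4,0.1,0],[0,0,0]],[[2.4,-0.1,0],[0,0,0]],[[2.3,-0.2,0],[0,0,0]],[[2.3,-0.3,0],[0,0,0]],[[2.3,-0.4,0],[0,0,0]],[[2.3,-0.5,0],[0,0,0]],[[2.3,-0.7,0],[0,0,0]],[[2.2,-0.8,0],[0,0,0]],[[2.2,-0.9,0],[0,0,0]],[[2.1,-1,0],[0,0,0]],[[2.1,-1.1,0],[0,0,0]],[[2,-1.2,0],[0,0,0]]]
[[[1.9,-1.3,0],[0,0,0]],[[1.9,-1.4,0],[0,0,0]],[[1.8,-1.5,0],[0,0,0]],[[1.7,-1.6,0],[0,0,0]],[[1.6,-1.7,0],[0,0,0]],[[1.5,-1.8,0],[0,0,0]],[[1.4,-1.9,0],[0,0,0]],[[1.3,-1.9,0],[0,0,0]],[[1.2,-2,0],[0,0,0]],[[1.1,-2.1,0],[0,0,0]],[[1,-2.1,0],[0,0,0]],[[0.9,-2.2,0],[0,0,0]]]
[[[0.8,-2.2,0],[0,0,0]],[[0.7,-2.3,0],[0,0,0]],[[0.6,-2.3,0],[0,0,0]],[[0.4,-2.3,0],[0,0,0]],[[0.3,-2.3,0],[0,0,0]],[[0.1,-1.6,0],[0,0,0]],[[0.1,-1.6,0],[0,0,0]],[[0,-0.8,0],[0,0,0]],[[0,-0.8,0],[0,0,0]]]
```

```bash
python3 -m creep '[[[0.6,0.5,0],[0,0,0]],[[1.3,0.9,0],[0,0,0]],[[2,1.2,0],[0,0,0]],[[2.1,1.1,0],[0,0,0]],[[2.1,1,0],[0,0,0]],[[2.2,0.9,0],[0,0,0]],[[2.2,0.8,0],[0,0,0]],[[2.3,0.7,0],[0,0,0]],[[2.3,0.6,0],[0,0,0]],[[2.3,0.4,0],[0,0,0]],[[2.3,0.3,0],[0,0,0]],[[2.3,0.2,0],[0,0,0]]]'
```

```text
clock: 5.4
eef_pos: [0.6642, -0.0276, 0.2983]
tool_rot: [0.986, 0.164, -0.0, -0.003]
ft_force: [-7.2, 7.0, 4.2]
grip_width: 0.0176
grasp_force: 59.1
```

```bash
python3 -m creep '[[[2.4,0.1,0],[0,0,0]],[[2.4,-0.1,0],[0,0,0]],[[2.3,-0.2,0],[0,0,0]],[[2.3,-0.3,0],[0,0,0]],[[2.3,-0.4,0],[0,0,0]],[[2.3,-0.5,0],[0,0,0]],[[2.3,-0.7,0],[0,0,0]],[[2.2,-0.8,0],[0,0,0]],[[2.2,-0.9,0],[0,0,0]],[[2.1,-1,0],[0,0,0]],[[2.1,-1.1,0],[0,0,0]],[[2,-1.2,0],[0,0,0]]]'
python3 -m creep '[[[1.9,-1.3,0],[0,0,0]],[[1.9,-1.4,0],[0,0,0]],[[1.8,-1.5,0],[0,0,0]],[[1.7,-1.6,0],[0,0,0]],[[1.6,-1.7,0],[0,0,0]],[[1.5,-1.8,0],[0,0,0]],[[1.4,-1.9,0],[0,0,0]],[[1.3,-1.9,0],[0,0,0]],[[1.2,-2,0],[0,0,0]],[[1.1,-2.1,0],[0,0,0]],[[1,-2.1,0],[0,0,0]],[[0.9,-2.2,0],[0,0,0]]]'
```

```text
clock: 6.9
eef_pos: [0.686, -0.0138, 0.2984]
tool_rot: [0.987, 0.163, -0.002, -0.001]
ft_force: [-10.8, 3.4, 4.2]
grip_width: 0.0185
grasp_force: 59.2
clock: 8.4
eef_pos: [0.6966, 0.009, 0.2984]
tool_rot: [0.987, 0.162, -0.001, 0.001]
ft_force: [-8.5, -3.4, 3.2]
grip_width: 0.0182
grasp_force: 59.1
```

```bash
python3 -m creep '[[[0.8,-2.2,0],[0,0,0]],[[0.7,-2.3,0],[0,0,0]],[[0.6,-2.3,0],[0,0,0]],[[0.4,-2.3,0],[0,0,0]],[[0.3,-2.3,0],[0,0,0]],[[0.1,-1.6,0],[0,0,0]],[[0.1,-1.6,0],[0,0,0]],[[0,-0.8,0],[0,0,0]],[[0,-0.8,0],[0,0,0]],[[0,0,0],[0,0,0]],[[0,0,0],[0,0,0]]]'
cat > hk.py <<'E'
from h import *
# angle of empty hook: image samples in the plane of hook centre (z=.2615) around expected direction
A=np.array([.654,.0157])
for n in("top","scene"):
    p=vision.camera(n);cv2.imwrite(f"pics/{n}_h.png",p["image"]);C=cloud(p);q=C[...,:2]-A;r=np.hypot(*np.moveaxis(q,-1,0));th=np.degrees(np.arctan2(q[...,1],q[...,0]))%360
    s=(p["z_map"]>0)&(abs(C[...,2]-.266)<.009)&(r>.08)&(r<.132)&(abs(th-198)<22)
    print(n,"depth",s.sum(),"angle",np.median(th[s]) if s.any() else None,C[s].mean(0).round(4) if s.any() else None)
    P=w(p,*np.mgrid[0:400,0:640][::-1],.2615);q=P[...,:2]-A;r=np.hypot(q[...,0],q[...,1]);th=np.degrees(np.arctan2(q[...,1],q[...,0]))%360
    hsv=cv2.cvtColor(p["image"],cv2.COLOR_BGR2HSV).astype(float)
    for a in range(186,213,3):
        s=(r>.085)&(r<.122)&(abs(th-a)<1.5);print(a,s.sum(),hsv[s].mean(0).round(0),end=' | ')
    print()
E
python3 hk.py; python3 - <<'E'
import cv2,numpy as np
a=cv2.imread("pics/top_h.png")[120:230,240:380];b=cv2.imread("pics/scene_h.png")[150:260,280:420]
cv2.imwrite("pics/d.png",cv2.resize(np.hstack([a,b]),None,fx=2.85,fy=2.85,interpolation=2))
E
```

```text
clock: 9.78
eef_pos: [0.6961, 0.025, 0.2984]
tool_rot: [0.987, 0.162, 0.001, 0.002]
ft_force: [-2.3, -5.1, 3.6]
grip_width: 0.0181
grasp_force: 59.0
top depth 0 angle None None
186 32 [ 19.  69. 173.] | 189 36 [ 19.  69. 163.] | 192 34 [ 18.  70. 147.] | 195 34 [ 18.  72. 121.] | 198 34 [18. 75. 91.] | 201 33 [19. 73. 77.] | 204 35 [22. 57. 80.] | 207 33 [28. 44. 93.] | 210 34 [ 29.  42. 103.] | 
scene depth 42 angle 191.75130968871434 [ 0.548  -0.0061  0.266 ]
186 15 [ 12.  99. 211.] | 189 15 [ 12.  59. 196.] | 192 16 [ 12.  92. 175.] | 195 14 [ 13. 142. 198.] | 198 16 [ 13. 147. 208.] | 201 14 [ 13. 147. 209.] | 204 17 [ 13. 146. 208.] | 207 14 [ 13. 147. 210.] | 210 16 [ 13. 146. 214.] |
```

View pics/d.png

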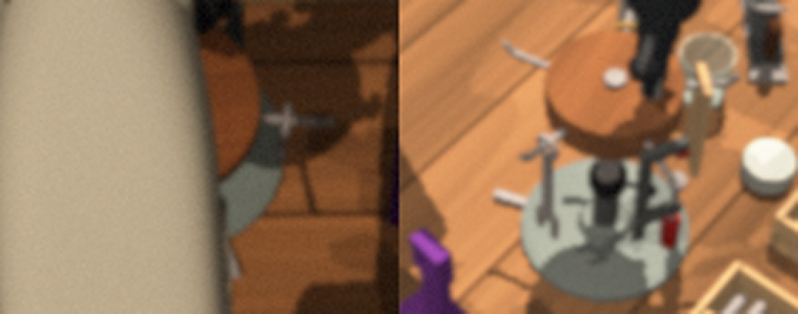

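```bash
python3 -m creep '[[[0,-1,0],[0,0,0]],[[0,-1.5,0],[0,0,0]],[[0.1,-1.5,0],[0,0,0]],[[0.1,-1,0],[0,0,0]],[[0,-0.5,0],[0,0,0]],[[0,0,0],[0,0,0]],[[0,0,0],[0,0,0]]]'
cat > hk.py <<'E'
from h import *
import sys
A=np.array([.654,.0157])
for n in sys.argv[1:]:
    p=vision.camera(n);hsv=cv2.cvtColor(p["image"],cv2.COLOR_BGR2HSV).astype(float);sat=hsv[...,1]
    print(n)
    for nm,z,lo,hi in(("hook",.2615,.09,.124),("pointer",.010,.112,.146)):
        P=w(p,*np.mgrid[0:400,0:640][::-1],z);q=P[...,:2]-A;r=np.hypot(q[...,0],q[...,1]);th=np.degrees(np.arctan2(q[...,1],q[...,0]))%360
        s=(r>lo)&(r<hi)&(abs(th-198)<16); wt=np.clip(110-sat,0,None)*s; m=wt>0
        print(nm,m.sum(),"angle",((wt*th).sum()/wt.sum()).round(2),"range",th[m].min().round(1) if m.any() else 0,th[m].max().round(1) if m.any() else 0)
    cv2.imwrite(f"pics/{n}_h.png",p["image"])
E
python3 hk.py scene
```

```text
clock: 10.75
eef_pos: [0.6947, 0.0303, 0.2984]
tool_rot: [0.987, 0.162, 0.001, 0.002]
ft_force: [-1.9, -5.1, 3.0]
grip_width: 0.0179
grasp_force: 59.1
scene
hook 35 angle 196.18 range 192.4 199.8
pointer 45 angle 199.96 range 195.1 204.5
```

```bash
python3 -m creep '[[[0,0,0],[0,0,0]],[[0,0,0],[0,0,0]],[[0,0,0],[0,0,0]],[[0,0,-15],[0,0,0]],[[0,0,-40],[0,0,0]],[[-20,25,-20],[0,0,0]],[[-40,45,0],[0,0,0]],[[-40,45,0],[0,0,0]],[[-40,45,0],[0,0,0]],[[-20,25,0],[0,0,0]],[[0,0,0],[0,0,0]]]' 45; python3 hk.py top scene; python3 m.py | egrep 'drum|knob'; python3 -c "
from h import *
st()
a=cv2.imread('pics/top_h.png')[120:230,240:380];b=cv2.imread('pics/scene_h.png')[150:260,280:420]
cv2.imwrite('pics/d2.png',cv2.resize(np.hstack([a,b]),None,fx=2.85,fy=2.85,interpolation=2))"
```

```text
clock: 12.18
eef_pos: [0.6013, -0.1967, 0.3717]
tool_rot: [0.987, 0.161, 0.0, 0.0]
ft_force: [0.4, 0.1, 0.1]
grip_width: 0.0451
grasp_force: 0.0
top
hook 318 angle 197.85 range 182.0 214.0
pointer 54 angle 198.86 range 194.4 202.1
scene
hook 36 angle 196.05 range 192.4 199.8
pointer 46 angle 199.93 range 195.1 205.0
drumtop z 0.284 circle [0.6536 0.0169 0.0743]
knob 60 [0.6957 0.03   0.3236] [0.687 0.021 0.315] [0.706 0.039 0.328] [134.33333333 292.68333333]
drumtop z 0.283 circle [0.6577 0.0147 0.0772]
knob 41 [0.6988 0.0264 0.3216] [0.688 0.019 0.313] [0.705 0.038 0.328] [175.14634146 370.07317073]
12.68 [ 0.6026 -0.1935  0.3712] [[0.947, 0.322, -0.0], [0.322, -0.947, 0.0], [-0.0, -0.0, -1.0]] [-0.311  0.553  0.832  1.85   0.     2.503] [1.5 0.4 0.1] 0.04499916073036175 0.0
```

View pics/d2.png

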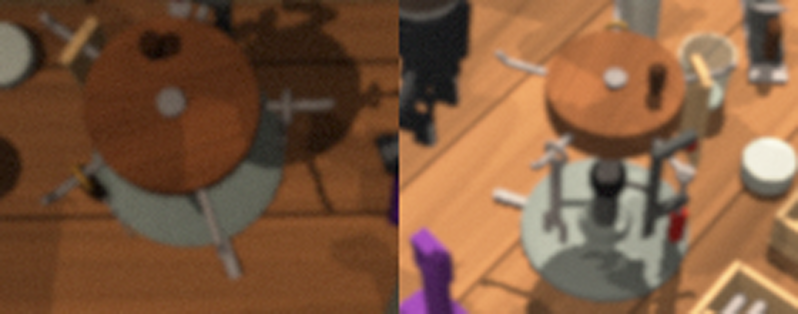

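```bash
python3 - <<'E'
from h import *
for n,A in(("top",np.array([.6536,.0168])),("scene",np.array([.6544,.0146]))):
    p=vision.camera(n);sat=cv2.cvtColor(p["image"],cv2.COLOR_BGR2HSV)[...,1].astype(float)
    for k in range(5):
        best=[]
        for a in np.arange(186,212,.5):
            t=np.radians(a+72*k); r=np.linspace(.085,.124,40)
            X=np.c_[A[0]+r*np.cos(t),A[1]+r*np.sin(t),np.full(40,.2615)]
            u=pix(p,X).astype(np.float32)
            s=cv2.remap(sat.astype(np.float32),u[None,:,0],u[None,:,1],1)
            best.append((s.mean(),a))
        b=np.array(best);wt=np.clip(np.percentile(b[:,0],35)-b[:,0],0,None)
        print(n,k,"min",min(best),"centroid",(wt*b[:,1]).sum()/wt.sum(),b[:,0].max().round())
E
```

```text
top 0 min (np.float32(38.2042), np.float64(201.5)) centroid 201.6714268746945 52.0
top 1 min (np.float32(59.83838), np.float64(198.0)) centroid 198.2204020470867 176.0
top 2 min (np.float32(56.23147), np.float64(199.0)) centroid 204.20851619535145 124.0
top 3 min (np.float32(87.71965), np.float64(199.0)) centroid 198.77879441795767 160.0
top 4 min (np.float32(86.140305), np.float64(198.0)) centroid 198.69351211800972 178.0
scene 0 min (np.float32(57.515892), np.float64(195.5)) centroid 195.240510552737 147.0
scene 1 min (np.float32(51.616478), np.float64(197.0)) centroid 199.46653703843106 143.0
scene 2 min (np.float32(43.50105), np.float64(200.0)) centroid 200.01985350413744 101.0
scene 3 min (np.float32(72.83113), np.float64(200.5)) centroid 200.27974126884385 96.0
scene 4 min (np.float32(86.22268), np.float64(186.0)) centroid 188.48686663286597 154.0
```

```bash
cat > fit.py <<'E'
from h import *
from scipy.optimize import minimize
import sys
def fit(n,hooks):
    p=vision.camera(n);im=cv2.cvtColor(p["image"],cv2.COLOR_BGR2HSV)[...,1].astype(np.float32)
    im=cv2.GaussianBlur(im,(0,0),.8)
    rr=np.linspace(.084,.125,30)
    def smp(A,a,r,z):
        out=[]
        for o in(0,-.009,.009):
            X=np.c_[A[0]+r*np.cos(a)-o*np.sin(a),A[1]+r*np.sin(a)+o*np.cos(a),z]
            u=pix(p,X).astype(np.float32);out.append(cv2.remap(im,u[None,:,0],u[None,:,1],1).mean())
        return out[0]-.5*(out[1]+out[2])
    def cost(x):
        A=x[:2]/1000;c=0
        for k in hooks: c+=smp(A,np.radians(x[2]+72*k),rr,np.full(30,.2615))
        r=np.linspace(.112,.146,30); c+=smp(A,np.radians(x[3]),r,np.full(30,.010))
        return c+ ((x[0]-654)**2+(x[1]-15.7)**2)*.3
    best=min((minimize(cost,[654+dx,15.7+dy,a,199.5],method="Nelder-Mead",options=dict(initial_simplex=None,xatol=.02,fatol=.01)) for dx in(-1.5,1.5) for dy in(-1.5,1.5) for a in(196,199,202)),key=lambda f:f.fun)
    print(n,hooks,best.x.round(2),round(best.fun,1))
fit("top",[1,3,4]);fit("top",[1,2,3,4]);fit("scene",[0,1,2,3]);fit("scene",[0,2,3]);fit("scene",[0,1])
E
python3 fit.py
```

```text
top [1, 3, 4] [653.86  17.63 198.4  199.85] -257.5
top [1, 2, 3, 4] [653.79  17.86 198.4  199.96] -294.1
scene [0, 1, 2, 3] [652.45  19.11 197.98 201.93] -183.2
scene [0, 2, 3] [653.13  18.97 197.98 201.63] -139.2
scene [0, 1] [654.55  16.82 196.5  200.66] -137.6
```

```bash
python3 -m creep '[[[25,-30,0],[0,0,0]],[[40,-45,0],[0,0,0]],[[40,-45,0],[0,0,0]],[[35,-40,0],[0,0,0]],[[20,-22,10],[0,0,0]],[[0,0,30],[0,0,0]],[[0,0,25],[0,0,0]],[[0,0,9],[0,0,0]]]' 45; python3 -m creep '[[[0,0,0],[0,0,0]],[[0,0,0],[0,0,0]],[[0,0,0],[0,0,0]],[[0,0,0],[0,0,0]]]' 10;python3 fit.py | grep scene
```

```text
clock: 14.02
eef_pos: [0.6945, 0.0295, 0.2953]
tool_rot: [0.987, 0.163, -0.002, -0.0]
ft_force: [-0.2, -0.1, 0.6]
grip_width: 0.0448
grasp_force: 0.0
clock: 14.52
eef_pos: [0.6955, 0.0298, 0.2986]
tool_rot: [0.987, 0.163, 0.001, -0.0]
ft_force: [-1.9, 2.5, 2.2]
grip_width: 0.018
grasp_force: 59.1
scene [0, 1, 2, 3] [652.57  18.98 197.47 201.84] -174.7
scene [0, 2, 3] [653.07  18.81 197.51 201.76] -136.3
scene [0, 1] [653.95  17.46 196.47 201.04] -130.9
```

```bash
python3 -m creep '[[[0,-1,0],[0,0,0]],[[0,-1,0],[0,0,0]],[[0,-1,0],[0,0,0]],[[0,-0.7,0],[0,0,0]],[[0,0,0],[0,0,0]],[[0,0,0],[0,0,0]]]'; python3 fit.py | grep scene
```

```text
clock: 15.52
eef_pos: [0.6954, 0.0302, 0.2986]
tool_rot: [0.987, 0.162, 0.002, 0.002]
ft_force: [-0.1, -4.0, 4.5]
grip_width: 0.0175
grasp_force: 59.4
scene [0, 1, 2, 3] [652.5   18.9  197.84 201.8 ] -175.9
scene [0, 2, 3] [653.03  18.85 197.87 201.74] -137.4
scene [0, 1] [653.89  17.47 196.83 201.07] -130.6
```

```bash
python3 -m creep '[[[0,-0.6,0],[0,0,0]],[[0,-0.8,0],[0,0,0]],[[0,-0.8,0],[0,0,0]],[[0,-0.5,0],[0,0,0]],[[0,0,0],[0,0,0]],[[0,0,0],[0,0,0]]]'; python3 fit.py | grep scene
```

```text
clock: 16.52
eef_pos: [0.6945, 0.0326, 0.2986]
tool_rot: [0.987, 0.162, 0.002, 0.002]
ft_force: [-0.3, -4.6, 4.7]
grip_width: 0.0181
grasp_force: 59.5
scene [0, 1, 2, 3] [652.33  18.86 201.18 201.79] -172.4
scene [0, 2, 3] [652.69  18.73 201.16 201.68] -137.3
scene [0, 1] [654.09  17.53 200.09 201.01] -128.6
```

```bash
python3 -m creep '[[[0,0.3,0],[0,0,0]],[[0,0,0],[0,0,0]],[[0,0,0],[0,0,0]],[[0,0,-15],[0,0,0]],[[0,0,-35],[0,0,0]],[[-20,25,-10],[0,0,0]],[[-40,45,0],[0,0,0]],[[-40,45,0],[0,0,0]],[[-40,40,0],[0,0,0]],[[-45,30,0],[0,0,0]],[[-45,15,0],[0,0,0]],[[-30,0,0],[0,0,0.03]]]' 45; python3 fit.py; python3 -c "
from h import *
st();go([.488,-.266,.30],[.488,-.266,.185])"
```

```text
clock: 18.27
eef_pos: [0.5097, -0.2393, 0.3572]
tool_rot: [0.989, 0.146, -0.0, 0.0]
ft_force: [1.0, -0.1, 0.5]
grip_width: 0.045
grasp_force: 0.0
top [1, 3, 4] [653.83  17.61 201.44 199.99] -259.0
top [1, 2, 3, 4] [653.84  17.51 201.38 199.91] -292.8
scene [0, 1, 2, 3] [652.07  18.84 201.14 201.88] -172.6
scene [0, 2, 3] [652.73  18.92 201.26 201.88] -132.8
scene [0, 1] [653.84  16.99 199.91 200.87] -131.3
18.52 [ 0.5119 -0.2374  0.3574] [[0.956, 0.293, 0.001], [0.293, -0.956, 0.0], [0.001, 0.0, -1.0]] [-0.434  0.368  0.505  1.707  0.     2.41 ] [ 0.6  0.1 -1.1] 0.04499524793245346 0.0
shift [-31.3  20.3  57.4] yaw_y -72.96
shift [-31.4  20.3 172.4] yaw_y -72.96
```

```bash
python3 -m creep '[[[-16,10,20],[0,0,0.02]],[[-15,10,30],[0,0,0.019]],[[-0.8,1,35],[0,0,0]],[[0,0,0],[0,0,0]]]' 72; python3 -c "
from h import *
st();go([.4880,-.266,.184])"
```

```text
clock: 19.02
eef_pos: [0.4861, -0.2653, 0.269]
tool_rot: [0.992, 0.129, -0.003, -0.002]
ft_force: [0.1, -0.2, -0.6]
grip_width: 0.0716
grasp_force: 0.0
19.02 [ 0.4861 -0.2653  0.269 ] [[0.967, 0.256, -0.006], [0.256, -0.967, 0.004], [-0.005, -0.005, -1.0]] [-0.5    0.344  0.244  1.478  0.     2.383] [ 0.1 -0.2 -0.6] 0.07162959884969576 0.0
shift [ 2.1  1.6 85. ] yaw_y -75.14
```

```bash
python3 -m creep '[[[1.3,1,25],[0,0,0]],[[0,0,35],[0,0,0]],[[0,0,20],[0,0,0]],[[0,0,5],[0,0,0]],[[0,0,0],[0,0,0]]]' 72; python3 -m creep '[[[0,0,0],[0,0,0]],[[0,0,0],[0,0,0]],[[0,0,0],[0,0,0]],[[0,0,0],[0,0,0]],[[0,0,0],[0,0,0]]]' 30; python3 -c "
from h import *
st()"
```

```text
clock: 19.65
eef_pos: [0.4896, -0.2674, 0.1885]
tool_rot: [0.992, 0.129, 0.001, 0.0]
ft_force: [0.2, 0.5, 0.5]
grip_width: 0.072
grasp_force: 0.0
clock: 20.27
eef_pos: [0.4891, -0.2673, 0.1889]
tool_rot: [0.992, 0.129, 0.001, 0.0]
ft_force: [-0.1, 1.7, 5.5]
grip_width: 0.0431
grasp_force: 62.2
20.27 [ 0.4891 -0.2673  0.1889] [[0.967, 0.255, 0.003], [0.255, -0.967, -0.0], [0.003, 0.001, -1.0]] [-5.010e-01  3.730e-01  7.700e-02  1.273e+00  1.000e-03  2.383e+00] [-0.1  1.7  5.5] 0.043130680784940374 62.18147233128548
```

```bash
python3 -m creep '[[[0,0,-8],[0,0,0]],[[0,0,-15],[0,0,0]],[[0,0,-25],[0,0,-0.03]],[[0,0,-20],[0,0,-0.04]],[[0,0,-8],[0,0,-0.038]],[[0,0,0],[0,0,0]],[[0,0,0],[0,0,0]]]'; python3 -c "
from h import *
st();A=np.array([.6537,.0178]);t=np.radians(201);u=np.array([np.cos(t),np.sin(t)])
go([*(A+.20*u),.265],[*(A+.175*u),.262])"
```

```text
clock: 21.15
eef_pos: [0.488, -0.2674, 0.2629]
tool_rot: [0.983, 0.182, -0.0, -0.0]
ft_force: [-0.2, -0.1, -3.9]
grip_width: 0.0429
grasp_force: 61.8
21.15 [ 0.488  -0.2674  0.2629] [[0.934, 0.357, -0.001], [0.357, -0.934, 0.0], [-0.001, -0.001, -1.0]] [-0.501  0.346  0.231  1.457 -0.     2.275] [-0.2 -0.1 -3.9] 0.04291310290095752 61.81157648563385
shift [  56.6 -206.9   -2. ] yaw_y -69.08
shift [  81.6 -207.     1. ] yaw_y -69.08
```

```bash
python3 -m creep '[[[4,-12,0],[0,0,0]],[[8,-25,0],[0,0,0]],[[10,-35,0],[0,0,0]],[[10,-38,0],[0,0,0]],[[10,-38,0],[0,0,0]],[[10,-30,0],[0,0,0]],[[8,-19,0],[0,0,0]],[[6,-10,0],[0,0,0]],[[0,0,0],[0,0,0]],[[0,0,0],[0,0,0]]]'; cat > al.py <<'E'
from h import *
st();A=np.array([.6537,.0178]);t=np.radians(201);u=np.array([np.cos(t),np.sin(t)])
o=bot.get_obs();d=o["eef_pos"][:2]-A;print("r",d@u,"side(left of outward)",np.array([-u[1],u[0]])@d)
E
python3 al.py; python3 - <<'E'
from h import *
for n in("top","scene"):
    p=vision.camera(n);cv2.imwrite(f"pics/{n}_i.png",p["image"])
    C=cloud(p)
    for q in("mallet_hole",): print(n,[(round(d["score"],2),np.round(d["position"]),w(p,*[np.array(x) for x in d["position"]]).round(3)) for d in vision.place_of(p,q)[:4]])
    u=pix(p,[.49,-.045,.266])[0];print(u)
a=cv2.imread('pics/top_i.png')[130:250,250:390];b=cv2.imread('pics/scene_i.png')[140:260,260:400]
cv2.imwrite('pics/d3.png',cv2.resize(np.hstack([a,b]),None,fx=2.85,fy=2.85,interpolation=2))
E
```

```text
clock: 22.4
eef_pos: [0.4759, -0.051, 0.2632]
tool_rot: [0.983, 0.182, -0.0, 0.0]
ft_force: [0.3, -0.0, -4.4]
grip_width: 0.0432
grasp_force: 62.3
22.4 [ 0.4759 -0.051   0.2632] [[0.934, 0.357, -0.0], [0.357, -0.934, -0.0], [-0.0, 0.0, -1.0]] [-0.106  0.186  0.019  1.404 -0.     2.67 ] [ 0.3 -0.  -4.4] 0.04322439434682587 62.34059303998947
r 0.19067651622759385 side(left of outward) 0.0005058693934956135
top [(0.9, array([396., 173.]), array([ 0.618, -0.224,  0.215])), (0.73, array([417., 272.]), array([ 0.369, -0.269,  0.219]))]
[326.72664549 224.17211594]
scene [(0.96, array([226., 199.]), array([ 0.365, -0.261,  0.218])), (0.96, array([293., 241.]), array([ 0.63 , -0.24 ,  0.218])), (0.87, array([297., 168.]), array([ 0.493, -0.068,  0.288]))]
[301.83207584 168.07357197]
```

View pics/d3.png

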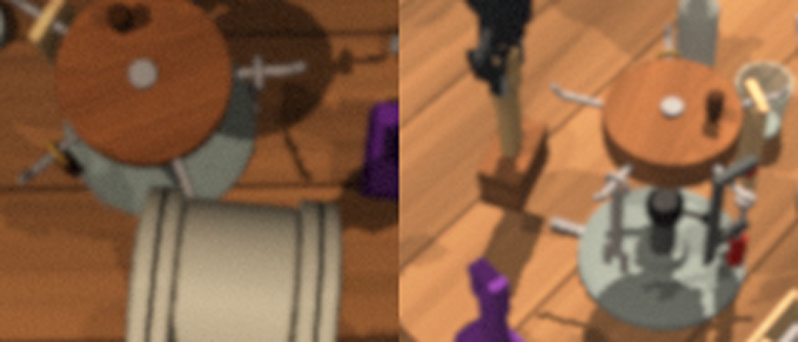

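```bash
python3 -m creep '[[[10,0,0],[0,0,0]],[[12,0,0],[0,0,0]],[[10,0,0],[0,0,0]],[[6,0,0],[0,0,0]],[[5,0,0],[0,0,0]],[[5,0,0],[0,0,0]],[[5,0,0],[0,0,0]],[[0,0,0],[0,0,0]]]'; python3 al.py
```

```text
clock: 23.6
eef_pos: [0.5257, -0.0314, 0.2633]
tool_rot: [0.983, 0.182, 0.0, 0.0]
ft_force: [-1.2, 0.2, -4.3]
grip_width: 0.0435
grasp_force: 62.4
23.6 [ 0.5257 -0.0314  0.2633] [[0.934, 0.358, 0.0], [0.358, -0.934, -0.0], [0.0, 0.0, -1.0]] [-0.06   0.283  0.145  1.432 -0.     2.716] [-1.2  0.2 -4.3] 0.04346496737659387 62.37800493836403
r 0.13717431114783893 side(left of outward) 8.175836573757121e-05
```

```bash
python3 -m creep '[[[4,0,0],[0,0,0]],[[5,0,0],[0,0,0]],[[5,0,0],[0,0,0]],[[5,0,0],[0,0,0]],[[5,0,0],[0,0,0]],[[4,0,0],[0,0,0]],[[3,0,0],[0,0,0]],[[0,0,0],[0,0,0]],[[0,0,0],[0,0,0]]]'; python3 al.py; python3 fit.py | grep scene
```

```text
clock: 24.72
eef_pos: [0.5542, -0.0205, 0.2633]
tool_rot: [0.983, 0.182, -0.0, -0.0]
ft_force: [-0.3, 0.2, -4.9]
grip_width: 0.0433
grasp_force: 62.3
24.73 [ 0.5542 -0.0205  0.2633] [[0.934, 0.358, -0.0], [0.358, -0.934, -0.0], [-0.0, -0.0, -1.0]] [-0.037  0.341  0.225  1.455 -0.     2.739] [-0.3  0.2 -4.9] 0.043347869360974345 62.34453946352005
r 0.10659086074738233 side(left of outward) 0.00011047303911062008
scene [0, 1, 2, 3] [651.86  18.82 200.93 203.06] -141.3
scene [0, 2, 3] [653.22  18.49 201.43 202.74] -108.9
scene [0, 1] [654.93  15.51 198.8  201.32] -106.2
```

```bash
python3 -m creep '[[[0,0,3],[0,0,0]],[[0,0,4],[0,0,0]],[[0,0,3],[0,0,0]],[[0,0,1],[0,0,0]],[[0,0,0],[0,0,0]]]'; python3 -m creep '[[[0,0,1],[0,0,0]],[[0,0,0],[0,0,0]]]'; python3 -m creep '[[[0,0,1],[0,0,0]],[[0,0,0],[0,0,0]]]'
```

```text
clock: 25.6
eef_pos: [0.5543, -0.0205, 0.2523]
tool_rot: [0.983, 0.182, -0.0, -0.0]
ft_force: [0.8, -0.8, -3.4]
grip_width: 0.043
grasp_force: 62.4
clock: 25.85
eef_pos: [0.5544, -0.0205, 0.2514]
tool_rot: [0.983, 0.182, 0.0, 0.0]
ft_force: [0.1, -0.4, -4.1]
grip_width: 0.0426
grasp_force: 62.4
clock: 26.1
eef_pos: [0.5543, -0.0205, 0.2503]
tool_rot: [0.983, 0.182, -0.0, -0.0]
ft_force: [-0.8, -0.8, -5.4]
grip_width: 0.0432
grasp_force: 62.4
```

```bash
for i in 1 2 3; do python3 -m creep '[[[0,0,0.7],[0,0,0]],[[0,0,0],[0,0,0]]]' | egrep 'eef|ft'; done
```

```text
eef_pos: [0.5543, -0.0205, 0.2496]
ft_force: [-0.7, 0.3, -3.1]
eef_pos: [0.5543, -0.0205, 0.2489]
ft_force: [0.7, -0.1, -4.1]
eef_pos: [0.5544, -0.0205, 0.2483]
ft_force: [0.5, 0.7, -3.2]
```

```bash
for i in 1 2 3; do python3 -m creep '[[[0,0,0.6],[0,0,0]],[[0,0,0],[0,0,0]]]' | egrep 'eef|ft'; done
```

```text
eef_pos: [0.5545, -0.0204, 0.2482]
ft_force: [-1.2, 0.1, -0.5]
eef_pos: [0.5545, -0.0205, 0.2481]
ft_force: [-2.3, -0.0, 4.8]
eef_pos: [0.5545, -0.0205, 0.248]
ft_force: [-4.1, -0.1, 8.0]
```

```bash
python3 -m creep '[[[0,0,-1.4],[0,0,0]],[[0,0,0],[0,0,0]]]' | egrep 'eef|ft';python3 -m creep '[[[2,0,0],[0,0,0]],[[3,0,0],[0,0,0]],[[3,0,0],[0,0,0]],[[0,0,0],[0,0,0]]]' | egrep 'eef|ft'; python3 -m creep '[[[3,0,0],[0,0,0]],[[3,0,0],[0,0,0]],[[2,0,0],[0,0,0]],[[0,0,0],[0,0,0]]]' | egrep 'eef|ft'; python3 al.py
```

```text
eef_pos: [0.5545, -0.0205, 0.2481]
ft_force: [-1.3, -1.2, 3.5]
eef_pos: [0.5618, -0.018, 0.2481]
ft_force: [-4.1, -1.6, 6.5]
eef_pos: [0.5692, -0.0151, 0.2481]
ft_force: [-3.6, -1.2, 5.6]
28.85 [ 0.5692 -0.0151  0.2481] [[0.934, 0.357, -0.0], [0.357, -0.934, -0.001], [-0.001, 0.001, -1.0]] [-2.600e-02  3.750e-01  2.350e-01  1.431e+00 -1.000e-03  2.750e+00] [-3.6 -1.2  5.6] 0.04319015092448334 63.41316372156143
r 0.09066475922669677 side(left of outward) 0.0004785551473483606
```

```bash
python3 -m creep '[[[0,0,-0.8],[0,0,0]],[[0,0,0],[0,0,0]]]' | egrep 'eef|ft';python3 -m creep '[[[1.5,0,0],[0,0,0]],[[1.5,0,0],[0,0,0]],[[0,0,0],[0,0,0]]]' | egrep 'eef|ft'; python3 -m creep '[[[1,0,0],[0,0,0]],[[1,0,0],[0,0,0]],[[0,0,0],[0,0,0]]]' | egrep 'eef|ft'; python3 al.py
```

```text
eef_pos: [0.5693, -0.015, 0.2482]
ft_force: [-2.7, -2.6, 1.0]
eef_pos: [0.5723, -0.0134, 0.2483]
ft_force: [-1.1, -0.6, -2.0]
eef_pos: [0.5741, -0.0127, 0.2483]
ft_force: [0.2, -0.1, -2.8]
29.85 [ 0.5741 -0.0127  0.2483] [[0.934, 0.358, -0.0], [0.358, -0.934, 0.0], [-0.0, -0.0, -1.0]] [-0.022  0.385  0.251  1.436  0.     2.753] [ 0.2 -0.1 -2.8] 0.04319964119923328 62.69310995936394
r 0.08522908309619705 side(left of outward) -4.526154310722831e-05
```

```bash
for i in 1 2 3 4; do python3 -m creep '[[[0.7,0,0],[0,0,0]],[[0,0,0],[0,0,0]]]' | egrep 'eef|ft'; done; python3 al.py|tail -1
```

```text
eef_pos: [0.5747, -0.0126, 0.2484]
ft_force: [-0.2, -0.2, -4.2]
eef_pos: [0.5752, -0.0124, 0.2485]
ft_force: [0.2, -0.2, -3.7]
eef_pos: [0.5752, -0.0124, 0.2485]
ft_force: [-2.9, -1.2, -3.2]
eef_pos: [0.5753, -0.0124, 0.2485]
ft_force: [-6.5, -1.9, -3.0]
r 0.08402347999462507 side(left of outward) 0.0001271804436279167
```

```bash
python3 -m creep '[[[-0.9,0,0.4],[0,0,0]],[[0,0,0.4],[0,0,0]],[[0,0,0],[0,0,0]],[[0,0,0],[0,0,0]]]' | egrep 'eef|ft'; python3 al.py|tail -1
```

```text
eef_pos: [0.5754, -0.0124, 0.2483]
ft_force: [-5.5, -1.2, -0.9]
r 0.08397651335315105 side(left of outward) 0.0001475514222951902
```

```bash
python3 -m creep '[[[-0.7,0,0.3],[0,0,0]],[[0,0,0],[0,0,0]],[[0,0,0],[0,0,0]]]' | egrep 'eef|ft'; python3 al.py|tail -1;  python3 -m creep '[[[0,0,0],[0,0,0]],[[0,0,0],[0,0,0]],[[0,0,0],[0,0,0]],[[0,0,0],[0,0,0]]]' 52 | egrep 'eef|ft|grip|grasp'
```

```text
eef_pos: [0.5754, -0.0125, 0.2482]
ft_force: [-4.2, -1.2, 2.4]
r 0.08396730396010389 side(left of outward) 0.00017987207399621172
eef_pos: [0.5753, -0.0125, 0.2476]
ft_force: [-1.0, -0.2, -0.0]
grip_width: 0.0519
grasp_force: 0.0
```

```bash
python3 -m creep '[[[0,0,0],[0,0,0]],[[0,0,-2],[0,0,0]],[[0,0,-6],[0,0,0]],[[0,0,-12],[0,0,0]],[[0,0,-25],[0,0,0]],[[0,0,-35],[0,0,0]],[[-10,0,-30],[0,0,0]],[[-40,20,0],[0,0,0]],[[-50,40,0],[0,0,0]],[[-50,40,0],[0,0,0]],[[-40,40,0],[0,0,0]],[[0,30,0],[0,0,0]]]' 62 | egrep 'eef|ft|grip'; python3 - <<'E'
from h import *
for n in("top","scene"):
    p=vision.camera(n);cv2.imwrite(f"pics/{n}_j.png",p["image"]);print(n)
    C=cloud(p);A=np.array([.6537,.0178]);t=np.radians(201);u=np.array([np.cos(t),np.sin(t)]);q=C[...,:2]-A
    r=q@u;s=q@np.array([-u[1],u[0]])
    for lo,hi in((.268,.29),(.2,.25),(.12,.19),(.06,.11)):
        m=(p["z_map"]>0)&(r>.077)&(r<.135)&(abs(s)<.06)&(C[...,2]>lo)&(C[...,2]<hi)
        if m.sum()>3:print(lo,hi,m.sum(),"r",np.percentile(r[m],[5,50,95]).round(4),"s",np.percentile(s[m],[5,50,95]).round(4),"z",C[m][:,2].max().round(4))
a=cv2.imread('pics/top_j.png')[130:250,250:390];b=cv2.imread('pics/scene_j.png')[140:260,280:420]
cv2.imwrite('pics/d4.png',cv2.resize(np.hstack([a,b]),None,fx=2.85,fy=2.85,interpolation=2))
E
python3 fit.py
```

```text
eef_pos: [0.4581, -0.2389, 0.3599]
ft_force: [0.2, 0.7, 0.6]
grip_width: 0.0619
top
0.268 0.29 163 r [0.0782 0.0874 0.129 ] s [-0.0194  0.0008  0.0194] z 0.2827
0.2 0.25 23 r [0.0932 0.0946 0.0948] s [-0.0181 -0.0025  0.0192] z 0.2469
0.12 0.19 342 r [0.0803 0.0977 0.1113] s [-0.0427 -0.003   0.0453] z 0.1879
0.06 0.11 28 r [0.1118 0.1126 0.1129] s [-0.0411  0.0029  0.0439] z 0.1044
scene
0.268 0.29 88 r [0.0775 0.0874 0.1284] s [-0.0193  0.0044  0.0219] z 0.2842
0.2 0.25 47 r [0.0773 0.0856 0.0941] s [0.0122 0.02   0.0231] z 0.2483
0.12 0.19 195 r [0.078  0.0931 0.1117] s [-0.0101  0.0177  0.047 ] z 0.1887
0.06 0.11 79 r [0.0795 0.0962 0.1123] s [0.0456 0.0483 0.0508] z 0.1094
top [1, 3, 4] [653.84  17.58 201.43 200.02] -261.0
top [1, 2, 3, 4] [653.76  17.59 201.38 200.02] -296.9
scene [0, 1, 2, 3] [650.88  18.37 201.29 201.86] -127.3
scene [0, 2, 3] [651.43  18.29 201.36 201.55] -94.7
scene [0, 1] [653.01  15.3  199.58 200.33] -87.5
```

View pics/d4.png

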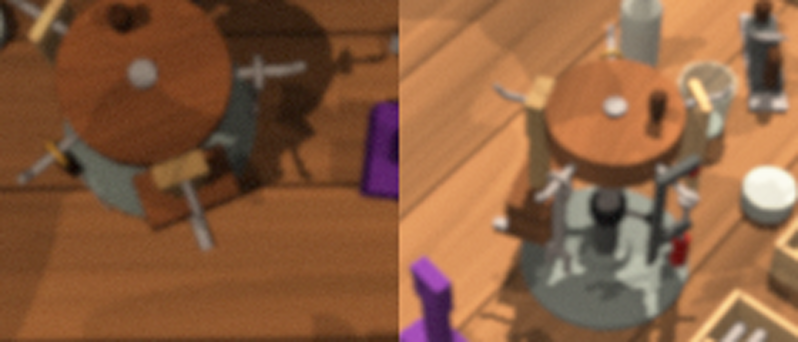

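The mallet hangs straight against the drum: in the top picture its handle is at about (313,190), over the pointer, and the robot is clear of it.

```bash
python3 -m creep '[[[0,0,0],[0,0,0]],[[0,0,0],[0,0,0]],[[0,0,0],[0,0,0]],[[0,0,0],[0,0,0]]]' | head -1; python3 -c "
from h import *
print(workorder.job_done())"
```

```text
clock: 34.58
the job is handed in; nothing more can be done
None
```

The job is handed in at about 35 s: the empty hook stands over the pointer (to within about 1° by the cameras), and the wooden mallet hangs on it, straight against the drum with the gripper clear; no verdict came back.

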